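Nudge a relief tile into the corner of the assembly frame

ROBOT

A 7-joint arm with a two-finger parallel gripper is mounted at the origin on the work surface. World frame = base frame: x ahead of the robot, y to its left, z up, the work surface at z = 0. Lengths are in m, angles in rad, forces in N, time in s.
With the tool pointing down it reaches from about 0.425 to 0.875 m from the base axis. Payload 4.7 kg.
Tool frame: the origin (TCP) lies on the centre line of the jaws, within the pads' length; the fingertips stand 14 mm ahead of it and the grasp point (between the pads) lies 5 mm behind it; x points along the fingers, y is the direction in which the jaws open and shut, and the axes are right-handed (so a half turn about x gives the same grasp; the last joint's range is limited). The gripper opens to 85 mm and grips with 20 to 120 N. Pads are 22 mm wide; open, the fingers measure 114 mm over their backs; the gripper's body (76 mm by 85 mm) begins 54 mm behind the grasp point. The pads swing forward as they close: fully open they stand 13 mm farther back than shut.
Start: joints at [1.314, 0.321, -0.07, 1.45, 0.023, 1.371, -0.057], TCP at [0.174, -0.626, 0.245] pointing down, gripper open.
Joint ranges: [-2.86, 2.86], [-0.3, 2.09], [-1.38, 1.24], [0.06, 2.45], [-1.56, 4.7], [0.09, 2.05], [-2.69, 2.69]. Speed limits (rad/s): [2.57, 2.57, 3.14, 3.14, 3.14, 3.14, 3.14].

INTERFACE

Orientations are given as [roll, pitch, yaw] about the fixed x, y, z axes, in that order (R = Rz(yaw) Ry(pitch) Rx(roll)).
In Python, from plant import observe, optics, r, nets gives the robot as it stands.
- The arm moves only by the tool move_arm, never from a script. Its argument "series" is text: rows parted by semicolons, each of 7 numbers parted by spaces: the turn, a rotation vector about the tool's x, y, z in degrees, then the shift along the tool's x, y, z in m, then the gripper's target within -1 to 1 (fully open at 1, half-way at 0, shut at -1). In form: rx ry rz tx ty tz gripper; .... A call has 1 to 5 rows; each row is the pose to reach, as a shift and turn from the pose commanded when the call began, along the tool's axes at that moment; what a row does not reach only later rows make up. A row lasts 1/8 s, in which the tool goes at most 62.5 mm and 10.7 degrees, less where a joint would pass 70% of its speed; a pose out of reach is approached as far as the arm can. A call with a gripper value outside its range is refused whole. The fingers move at their own pace and stop on an object; "squeeze" is the grip in N (left out, the last holds). Time passes only in rows, so rows that repeat a pose let the fingers close. It gives the time, the measured TCP pose, the force and the opening at its end, in the units of the state.
- observe(): the state, without advancing time (a new reading comes with each control period).
- optics.grab_frame(name): name is "scene" or "side" or "wrist"; returns a dict with "frame" (384x512x3 uint8, red, green, blue), "intrinsics" (3x3 intrinsics, pixels), "rvec" (rotation vector, rad) and "tvec" (3), from world to camera coordinates, as OpenCV has them. Camera axes: x right, y down, z forward; pixel columns grow to the right and rows downward; lengths in m; the calibration is good to about 2 mm. A picture is of the moment at which its call begins. There is no depth.
- r.sign_off(): hands the job in, once; it reports no verdict.
Trained networks look in a picture, given as the dict that the camera call returned (one of the last four; its "shot" number tells which), for a name from the list of things; names that differ only in an ending like _2 or _b are one class to them, and where a whole thing is asked for, a point or a joint stands for the part that bears it (a point fixed in the world has none). Each returns a list of dicts, best first, with "conf" (0 to 1); they miss things now and then, are a little off and sometimes report something else, mostly with a low value. They report only what shows in the picture. A call takes as long as a camera call. They do not tell look-alikes from the thing itself.
- nets.masks_of(picture, thing): "mask" (384x512 bool, what is visible of it).
- nets.pinpoint(picture, thing): "position" ([x, y, z] in m, in world coordinates, good to about 4 mm: a listed point, or the origin of a listed thing).
The state is a dict: "clock": time; "joints": joint angles; "joint_velocities": joint speeds; "joint_torque": joint torques, N m; "eef_pos": TCP position; "ee_rot": TCP orientation; "ft_force": force on the tool from outside, world axes, zero at the start; "torque": the same for the moment, N m; "grip_width": finger opening in m.
Only numpy, scipy, OpenCV 4.12 (cv2) and the standard library are available. Lean on these libraries where they do the work, as an engineer would, in place of code of your own. Each camera call takes 0.05 s, during which the arm holds its last target. There are 200 camera calls.

TASK

Pick up the pusher and use it to nudge the white relief tile, which lies partly under the frame's bridge, across the frame's floor until it lies flat in the far left corner, touching both the far wall and the left wall along its edges. Move the tile only with the pusher, never with the gripper, then stand the pusher upright on the bench, off the frame, and let go. Leave the jar, the offcuts and the brush where they are.

Things in the scene. Friction and masses are not known exactly. Their poses are not given: they have to be found in the camera images.
- frame: Fixed wooden assembly frame. Origin: inner corner of far and left walls, at bench level; x away from the robot, y left, z up. Sizes in mm. Baseboard x -200 to 18, y -312 to 18; its top, the floor the tile slides on, at z 12. Far wall: inner face x = 0, full length. Left wall: inner face y = 0. Both 18 thick, tops at z 36. Near and right sides open.
- bridge (a point): Fixed bridge of the frame, a board across it along y. This point: middle of its underside, frame x -86, y -147, z 92 mm. It covers frame x -106 to -66, y -312 to 18; stepped top up to z 113; right block 24 x 24 mm at x -86, y -300. The tile's near edge ends at x -80, beneath it: the last push needs the pusher leaning back to the robot by 22 to 45 degrees. Open above beyond it (x -66 to 0).
- tile: Loose flat wooden tile, painted white, thin contour rings on top, 80 (its x) by 120 (its y) by 18 mm thick, 0.1 to 0.21 kg, ordinary wood friction. On the frame's floor, 10 to 50 mm short of both walls, turned up to 9 degrees. Origin: centre of its underside; x towards the far wall, y towards the left wall.
- tile_far_left (a point): The tile's far left corner (underside), x 40, y 60 mm in the tile's frame: goes to the frame's inner corner.
- tile_far_right (a point): The tile's far right corner (underside), x 40, y -60 mm in the tile's frame.
- tile_near_left (a point): The tile's near left corner (underside), x -40, y 60 mm in the tile's frame.
- pusher: Loose pusher standing on the bench left or right of the frame: steel foot 16 (x) by 50 (y) by 18 mm high; square wooden handle 18 x 18 mm from its middle up to z = 150 mm. 0.17 kg, weight low, stands steadily. Origin: centre of the foot's underside; z up the handle. Foot's wide faces (x, -x) and ends (y, -y) can push. Yaw up to 23 degrees either way.
- jar: Bystander: closed jar, 60 mm across, 85 mm high, on the bench on the side of the frame where the pusher is not. Origin: centre of its underside.
- offcuts: Bystander: stack of sheet offcuts, 90 x 70 x 18 mm, on the bench left of the frame. Origin: centre of its underside.
- brush: Bystander: brush lying on the bench right of the frame. Its origin is under its middle.
There are look-alikes about, which are no part of the job. There is more than one size of the pusher; the one meant has the size given above.

How it is judged:
On the way, in this order (a step that is already met when the one before it is completed fails the run):
1. the pusher is picked up off the bench (height (world z) of pusher above 0.012 m), for 0.2 s.
2. the tile lies flat in the corner, against both walls (x of each of tile_far_left, tile_far_right in the frame of frame above -0.0025 m and y of each of tile_far_left, tile_near_left in the frame of frame above -0.0025 m and z of tile in the frame of frame below 0.0145 m and angle between tile's own z axis and vertical below 0.04 rad), for 0.2 s.
At the end, for the whole second after the job is handed in: Tile flat on the frame's floor (within 2.5 mm, 2.3 degrees); both ends of its far edge within 2.5 mm of the far wall, both ends of its left edge within 2.5 mm of the left wall; pusher upright (within 5.7 degrees) on the bench, off the frame; both at rest (all of step 2 and linear speed of tile below 0.01 m/s and angle between pusher's own z axis and vertical below 0.1 rad and height (world z) of pusher below 0.006 m and linear speed of pusher below 0.02 m/s); the robot touches nothing.
It fails at once if the gripper or arm touches the tile (contact force between any of the fingers, the arm and tile above 0.3 N).
It fails at once if the jar is moved more than 30 mm (distance of jar from where it was at the start of the episode above 0.03 m).
It fails at once if the offcuts are moved more than 30 mm (distance of offcuts from where it was at the start of the episode above 0.03 m).
It fails at once if the brush is moved more than 30 mm (distance of brush from where it was at the start of the episode above 0.03 m).
It also fails if it takes over 58 s, if anything falls off the work surface, if the arm or the gripper's body presses on something with over 40 N, if the wrist force passes 120 N, or if a joint passes its speed limit or range.

## Working session

There is one attempt and no reset: what is moved stays moved. The work goes in short steps, Python scripts to look and compute and a tool call to move; the robot and the scene stay as the last step left them, time stands still between calls to the robot, and variables do not carry over. Pictures are saved under pics/ and viewed, about 8 in all and at most 12, crops included, and the job is handed in when it is done.

Besides the shell and the picture viewer there is one more tool, called as name(argument=value, ...), one argument or row to a line, values as JSON. move_arm: Moves the arm, as the interface text tells. Its arguments: {"type":"object","properties":{"series":{"type":"string"},"squeeze":{"type":"number"}},"required":["series"]}

```bash
mkdir -p pics; ls; cat > h.py <<'E'
import numpy as np, cv2
from scipy.spatial.transform import Rotation as R
from plant import observe, optics, r, nets
np.set_printoptions(precision=4,suppress=True)
def P(d,pts):
    return cv2.projectPoints(np.array(pts,float).reshape(-1,3),np.array(d["rvec"],float),np.array(d["tvec"],float),np.array(d["intrinsics"],float),None)[0].reshape(-1,2)
def ray(d,uv,z):
    K=np.array(d["intrinsics"]);Rm=cv2.Rodrigues(np.array(d["rvec"],float))[0];t=np.array(d["tvec"]).ravel()
    c=-Rm.T@t; v=Rm.T@np.linalg.inv(K)@np.array([uv[0],uv[1],1.]); return c+v*(z-c[2])/v[2]
def save(d,n,crop=None,s=1):
    im=d["frame"][:,:,::-1]
    if crop: im=im[crop[1]:crop[3],crop[0]:crop[2]]
    cv2.imwrite("pics/"+n,cv2.resize(np.ascontiguousarray(im),None,fx=s,fy=s,interpolation=cv2.INTER_CUBIC))
E
python3 - <<'E'
from h import *
print(observe())
ims=[]
for c in ["scene","side"]:
    d=optics.grab_frame(c); ims.append(d["frame"][:,:,::-1])
    Rm=cv2.Rodrigues(np.array(d["rvec"],float))[0]; print(c,-Rm.T@np.array(d["tvec"]).ravel())
    for n in ["frame","bridge","tile","tile_far_left","tile_far_right","tile_near_left","pusher","jar","offcuts","brush"]:
        for q in nets.pinpoint(d,n)[:3]: print(n,round(q["conf"],2),np.array(q["position"]),P(d,q["position"])[0])
d=optics.grab_frame("wrist"); ims.append(d["frame"][:,:,::-1])
cv2.imwrite("pics/a.png",cv2.resize(ims[0],(800,600))); cv2.imwrite("pics/b.png",cv2.resize(ims[1],(800,600)))
E
```

```text
pics
{'clock': 0.0, 'joints': array([ 1.3141,  0.3218, -0.0701,  1.4517,  0.0226,  1.3708, -0.0569]), 'joint_velocities': array([ 0.0008,  0.0002,  0.0017, -0.0001, -0.0006, -0.0006,  0.    ]), 'joint_torque': array([ -0.0002, -49.3582,  -0.3821, -31.4332,   0.0131,   0.0116,
         0.    ]), 'eef_pos': array([ 0.1737, -0.6258,  0.2442]), 'ee_rot': array([-1.4964,  1.5688,  1.916 ]), 'ft_force': array([-0.7335, -0.3063, -0.6688]), 'torque': array([-0.0132,  0.0449,  0.014 ]), 'grip_width': 0.08547458352573346}
scene [ 1.1396 -0.4782  1.0167]
frame 0.92 [0.7258 0.1147 0.0003] [312.7354 220.6191]
bridge 0.48 [ 0.4482 -0.3221 -0.0032] [145.7033 241.1763]
tile 0.63 [ 0.6804 -0.0015  0.0156] [275.8095 228.9054]
tile_far_left 0.82 [0.6996 0.072  0.0132] [297.4715 220.3436]
tile_far_right 0.74 [ 0.7284 -0.0453  0.0105] [275.7794 248.3605]
tile_near_left 0.69 [0.6197 0.0536 0.0164] [275.704  207.0752]
pusher 0.82 [ 0.4848  0.3379 -0.0018] [307.8595 147.0056]
pusher 0.78 [0.458  0.4594 0.0012] [325.3398 128.0191]
pusher 0.66 [0.4039 0.3573 0.0026] [296.284  132.2969]
jar 0.7 [ 0.4513 -0.324
[... 227 characters left out ...]
]
frame 0.63 [ 0.7244  0.1186 -0.0002] [201.8228 209.2776]
bridge 0.94 [ 0.6667 -0.0406  0.0888] [244.9278 176.1335]
tile 0.83 [ 0.6785 -0.0004  0.0114] [234.9217 196.5325]
tile_far_left 0.95 [0.6984 0.074  0.0107] [216.0422 204.2149]
tile_far_right 0.6 [ 0.7266 -0.0415  0.0124] [233.5398 185.1832]
tile_near_left 0.6 [0.626  0.0525 0.0078] [234.9228 211.5007]
pusher 0.93 [0.4619 0.4526 0.0006] [173.1241 317.2983]
pusher 0.87 [ 0.4884  0.336  -0.0022] [199.5957 285.7183]
pusher 0.61 [0.3976 0.3569 0.0021] [215.7173 308.3703]
jar 0.81 [ 0.4471 -0.3197 -0.0005] [337.3517 186.3787]
offcuts 0.58 [ 0.6609  0.3962 -0.0006] [146.5618 265.0137]
brush 0.81 [ 0.6022 -0.4359 -0.0041] [321.4055 157.7349]
```

View pics/a.png

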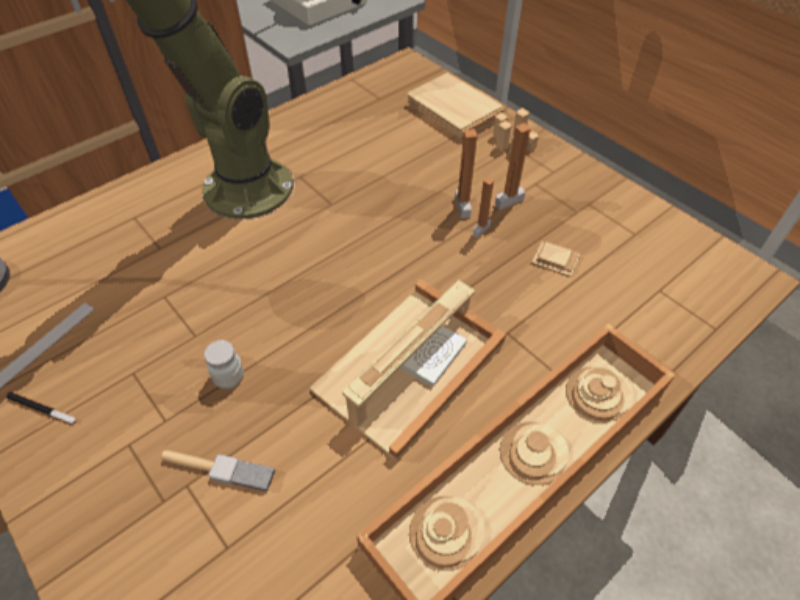

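View pics/b.png

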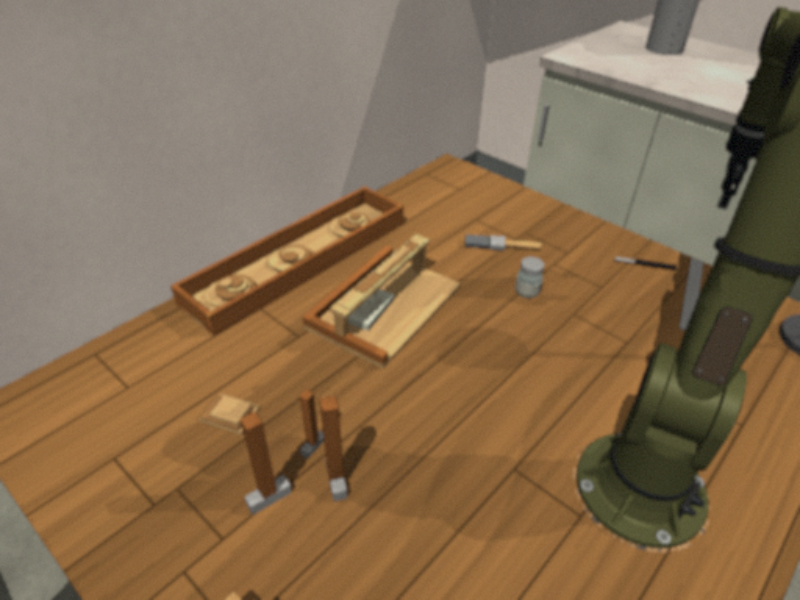

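Candidates for the pusher (scene pixels in the 800x600 view): A short one at (482,230), B with a wide foot at (510,200), and C tall with a narrow-looking foot at (464,210). I'll overlay the specified size on each.

```bash
python3 - <<'E'
from h import *
C={"A":(0.4866,0.337),"B":(0.460,0.456),"C":(0.401,0.357)}
out=[]
for c,box in [("scene",(270,60,370,170)),("side",(140,235,240,335))]:
    d=optics.grab_frame(c); s=6
    im=cv2.resize(np.ascontiguousarray(d["frame"][box[1]:box[3],box[0]:box[2],::-1]),None,fx=s,fy=s,interpolation=cv2.INTER_CUBIC)
    for k,(x,y) in C.items():
        for h,col in [(.1,(255,0,0)),(.15,(0,255,0)),(.2,(0,0,255))]:
            u=(P(d,[x,y,h])[0]-box[:2]+.5)*s; cv2.circle(im,tuple(int(v) for v in u),5,col,-1)
        u=(P(d,[x,y,0])[0]-box[:2]+.5)*s; cv2.putText(im,k,tuple(int(v) for v in u),0,1,(255,255,255),2)
    out.append(cv2.resize(im,(400,400 if c=="side" else 440)))
out=[cv2.resize(o,(400,440)) for o in out]
cv2.imwrite("pics/c.png",np.hstack(out))
E
```

```text
(no output)
```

View pics/c.png

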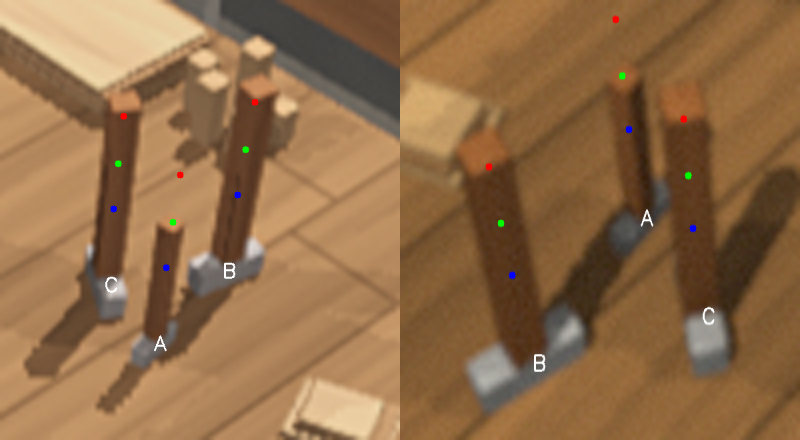

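A alone matches the 150 mm height; B and C reach over 200 mm. So A is the pusher, at (0.487, 0.337). Next I fit the poses of the pusher, frame and tile.

```bash
cat >> h.py <<'E'
from scipy.optimize import minimize
def box(x0,x1,y0,y1,z0,z1): return np.array([[x,y,z] for x in(x0,x1) for y in(y0,y1) for z in(z0,z1)])
PUSH=[box(-.008,.008,-.025,.025,0,.018),box(-.009,.009,-.009,.009,.018,.15)]
FRAME=[box(-.2,.018,-.312,.018,0,.012),box(0,.018,-.312,.018,0,.036),box(-.2,.018,0,.018,0,.036)]
BR=[box(-.106,-.066,-.312,.018,.092,.113)]
def sil(d,boxes,p,s=4):
    m=np.zeros((384*s,512*s),np.uint8); Rz=R.from_euler("z",p[2]).as_matrix()
    for b in boxes:
        u=(P(d,b@Rz.T+[p[0],p[1],0])+.5)*s
        cv2.fillConvexPoly(m,cv2.convexHull(np.round(u).astype(np.int32)),1)
    return cv2.resize(m.astype(np.float32),(512,384),interpolation=cv2.INTER_AREA)
def fit(ds,ms,boxes,p0,valid=None):
    f=lambda p:sum((np.abs(sil(d,boxes,p)-m)*(v if v is not None else 1)).sum() for d,m,v in zip(ds,ms,valid or [None]*len(ds)))
    S=np.array([p0]+[np.array(p0)+e for e in np.diag([.012,.012,.15])])
    q=minimize(f,p0,method="Nelder-Mead",options=dict(initial_simplex=S,xatol=1e-4,fatol=.5)); return q.x,q.fun
E
python3 - <<'E'
from h import *
ds=[optics.grab_frame(c) for c in("scene","side")]
pm=[];fm=[];tp=[]
for d in ds:
    c=[q["mask"] for q in nets.masks_of(d,"pusher")]
    ref=sil(d,PUSH,[.4866,.337,.1])>.5
    m=max(c,key=lambda m:(m&ref).sum()/(m|ref).sum()); pm.append(m.astype(np.float32)); print("pm",m.sum(),ref.sum())
    for n in["frame","tile"]:
        for q in nets.masks_of(d,n)[:2]: print(n,round(q["conf"],2),q["mask"].sum())
    fm.append(nets.masks_of(d,"frame")[0]["mask"])
for y0 in(-.4,-.2,0,.2,.4): print("pusher",*fit(ds,pm,PUSH,[.4866,.337,y0]))
tm=[nets.masks_of(d,"tile") for d in ds]
# frame incl bridge and tile: union masks, floor hidden beneath bridge etc
full=FRAME+BR+[box(-.098,-.074,-.312,-.288,0,.113),box(-.106,-.066,-.0,.018,0,.113)]
um=[np.clip(m.astype(np.float32)+(t[0]["mask"] if t else 0),0,1) for m,t in zip(fm,tm)]
for y0 in(.1,.17,.24): print("frame",*fit(ds,um,full,[.725,.1165,y0]))
np.savez("m.npz",u0=um[0],u1=um[1],p0=pm[0],p1=pm[1])
E
```

```text
pm 248 284
tile 0.92 832Traceback (most recent call last):
  File "<stdin>", line 10, in <module>
IndexError: list index out of range
```

```bash
python3 - <<'E'
from h import *
ds=[optics.grab_frame(c) for c in("scene","side")]
pm=[];fm=[]
full=FRAME+BR+[box(-.098,-.074,-.312,-.288,0,.113),box(-.106,-.066,-.0,.018,0,.113)]
for i,d in enumerate(ds):
    c=[q["mask"] for q in nets.masks_of(d,"pusher")]
    ref=sil(d,PUSH,[.4866,.337,.1])>.5
    m=max(c,key=lambda m:(m&ref).sum()/(m|ref).sum()); pm.append(m.astype(np.float32)); print("pm",m.sum(),ref.sum())
    u=None
    for n in["frame","bridge","tile"]:
        for q in nets.masks_of(d,n)[:2]:
            print(i,n,round(q["conf"],2),q["mask"].sum())
            if q["conf"]>.5: u=q["mask"] if u is None else u|q["mask"]
    fm.append(u.astype(np.float32)); print("full model px",sil(d,full,[.725,.1165,.17]).sum(),u.sum())
for y0 in(-.4,-.2,0,.2,.4): print("pusher",*fit(ds,pm,PUSH,[.4866,.337,y0]))
k=[i for i in(0,1) if fm[i].sum()>3500]
for y0 in(.1,.17,.24): print("frame",*fit([ds[i] for i in k],[fm[i] for i in k],full,[.725,.1165,y0]))
E
```

```text
pm 202 284
0 frame 0.93 6692
0 bridge 0.82 6698
0 tile 0.95 843
full model px 7499.75 7549
pm 410 429
1 frame 0.69 4021
1 bridge 0.63 4083
1 tile 0.82 353
full model px 4465.5625 4470
pusher [0.4845 0.3375 0.3555] 113.875
pusher [0.4848 0.3376 0.3931] 112.875
pusher [0.4841 0.3382 0.3678] 111.25
pusher [0.4833 0.3387 0.354 ] 115.0
pusher [0.4851 0.3377 0.3838] 113.8125
frame [0.7286 0.1183 0.1486] 357.5
frame [0.7283 0.1189 0.1523] 350.3125
frame [0.7274 0.1199 0.1585] 365.125
```

```bash
cat >> h.py <<'E'
FP=np.array([.7278,.1185,.155]); PU=np.array([.4845,.3378,.375])
def down(yaw,lean=0,flip=1):
    """tool R whose y is +-y axis of yaw frame; x along -pusher z; lean = top back toward robot (rad)"""
    M=R.from_euler("z",yaw)*R.from_euler("y",-lean)   # pusher orientation
    B=np.array([[0,0,-1],[0,flip,0],[flip,0,0]],float).T # columns tool x,y,z in pusher axes
    B=np.column_stack([[0,0,-1],[0,flip,0],np.cross([0,0,-1],[0,flip,0])])
    return R.from_matrix(M.as_matrix()@B)
def cur():
    o=observe(); return np.array(o["eef_pos"]),R.from_euler("xyz",o["ee_rot"]),o
def rel(p,Rt,start=None):
    p0,R0=start or cur()[:2]
    return np.round(np.r_[(R0.inv()*Rt).as_rotvec(degrees=True),R0.inv().apply(np.array(p)-p0)],4)
def show(tag,p,Rt,start=None):
    v=rel(p,Rt,start); print(tag,"%.1f %.1f %.1f  %.4f %.4f %.4f"%tuple(v),"rows>=%.1f %.1f"%(np.linalg.norm(v[3:])/.0625,np.linalg.norm(v[:3])/10.7))
E
python3 - <<'E'
from h import *
p,R0,o=cur(); print(R0.as_matrix())
for f in(1,-1):
    T=down(PU[2],0,f); show("flip%d"%f,[.485,.338,.25],T)
for w in([.26,-.55,.29],[.40,-.40,.29],[.48,-.25,.29],[.56,0,.29]): show(w,w,R0)
E
```

```text
[[-0.      0.2675 -0.9635]
 [-0.0001 -0.9635 -0.2675]
 [-1.      0.0001  0.    ]]
flip1 174.0 -0.0 -0.0  -0.0047 -0.8459 -0.5578 rows>=16.2 16.3
flip-1 -6.0 0.0 -0.0  -0.0047 -0.8459 -0.5578 rows>=16.2 0.6
[0.26, -0.55, 0.29] 0.0 0.0 0.0  -0.0447 -0.0505 -0.1034 rows>=2.0 0.0
[0.4, -0.4, 0.29] 0.0 0.0 0.0  -0.0447 -0.1576 -0.2784 rows>=5.2 0.0
[0.48, -0.25, 0.29] 0.0 0.0 0.0  -0.0447 -0.2807 -0.3956 rows>=7.8 0.0
[0.56, 0, 0.29] 0.0 0.0 0.0  -0.0447 -0.5002 -0.5396 rows>=11.8 0.0
```

move_arm(
  series="0 0 0 -0.02 -0.03 -0.05 1; 0 0 0 -0.045 -0.06 -0.105 1; 0 0 0 -0.045 -0.095 -0.16 1; 0 0 0 -0.045 -0.125 -0.215 1; 0 0 0 -0.045 -0.158 -0.27 1",
)

```text
clock: 2.68
eef_pos: [0.3867, -0.4069, 0.2907]
ee_rot: [1.831, 1.57, -1.04]
ft_force: [1.3, -0.9, 0.9]
grip_width: 0.0855
```

move_arm(
  series="0 0 0 0 -0.045 -0.042 1; 0 0 0 0 -0.09 -0.082 1; 0 0 0 0 -0.135 -0.12 1; 0 0 0 0 -0.185 -0.155 1; 0 0 0 0 -0.235 -0.19 1",
)

```text
clock: 3.3
eef_pos: [0.5062, -0.1293, 0.2906]
ee_rot: [2.16, 1.57, -0.711]
ft_force: [0.3, 0.3, 0.4]
grip_width: 0.0854
```

```bash
python3 - <<'E'
from h import *
p,R0,o=cur(); print(p,o["joints"],o["clock"])
T=down(PU[2],0,-1)
show("a",[.53,.24,.28],T); show("b",[.4845,.3378,.25],T)
E
```

```text
[ 0.5062 -0.1293  0.2906] [ 0.7004  0.0536 -0.5178  1.6804  0.0274  1.4137 -1.1213] 3.3
a -6.0 -0.0 -0.1  0.0104 -0.3495 -0.1217 rows>=5.9 0.6
b -6.0 -0.0 -0.1  0.0403 -0.4559 -0.1040 rows>=7.5 0.6
```

move_arm(
  series="-1 0 0 0 -0.06 -0.025 1; -2 0 0 0 -0.12 -0.05 1; -3 0 0 0 -0.18 -0.075 1; -5 0 0 0 -0.235 -0.095 1; -6 0 0 0 -0.29 -0.11 1",
)

```text
clock: 3.92
eef_pos: [0.5342, 0.1795, 0.2906]
ee_rot: [2.724, 1.57, -0.042]
ft_force: [0.7, -0.6, 0.2]
grip_width: 0.0851
```

```bash
python3 - <<'E'
from h import *
p,R0,o=cur(); print(p,o["joints"],o["clock"])
T=down(PU[2],0,-1)
show("b",[.4845,.3378,.26],T)
d=optics.grab_frame("wrist"); save(d,"w1.png",s=1.5)
print([ (round(q["conf"],2),np.array(q["position"])) for q in nets.pinpoint(d,"pusher")[:3]])
E
```

```text
[0.5342 0.1795 0.2906] [ 0.3245  0.1856 -0.7879  1.5799  0.133   1.4303 -1.6684] 3.925
b 0.0 -0.1 -0.0  0.0305 -0.1655 -0.0118 rows>=2.7 0.0
[(0.97, array([0.4013, 0.3566, 0.0009])), (0.82, array([ 0.4604,  0.4547, -0.0017])), (0.76, array([ 0.4872,  0.3311, -0.0006]))]
```

move_arm(
  series="0 0 0 0 -0.055 -0.004 1; 0 0 0 0 -0.11 -0.008 1; 0 0 0 0.01 -0.165 -0.012 1; 0 0 0 0.02 -0.165 -0.012 1",
)

```text
clock: 4.53
eef_pos: [0.4813, 0.3409, 0.2705]
ee_rot: [-1.644, 1.568, 1.882]
ft_force: [0.7, -0.5, 0.4]
grip_width: 0.0857
```

```bash
python3 - <<'E'
from h import *
p,R0,o=cur(); print(p,o["joints"],o["clock"])
d=optics.grab_frame("wrist"); 
print([ (round(q["conf"],2),np.array(q["position"])) for q in nets.pinpoint(d,"pusher")[:3]])
im=d["frame"][:,:,::-1].copy()
Rz=R.from_euler("z",PU[2]).as_matrix()
for b in PUSH:
    for u in P(d,b@Rz.T+[PU[0],PU[1],0]): cv2.circle(im,tuple(int(v) for v in np.round(u)),2,(0,255,0),-1)
cv2.imwrite("pics/w1.png",cv2.resize(im,(800,600)))
E
```

```text
[0.4813 0.3409 0.2705] [ 0.0669  0.2833 -0.8755  1.5467  0.2163  1.4127 -2.0087] 4.525
[(0.94, array([0.4012, 0.3539, 0.0006])), (0.88, array([ 0.4634,  0.4555, -0.0008])), (0.63, array([0.4858, 0.332 , 0.003 ]))]
```

View pics/w1.png

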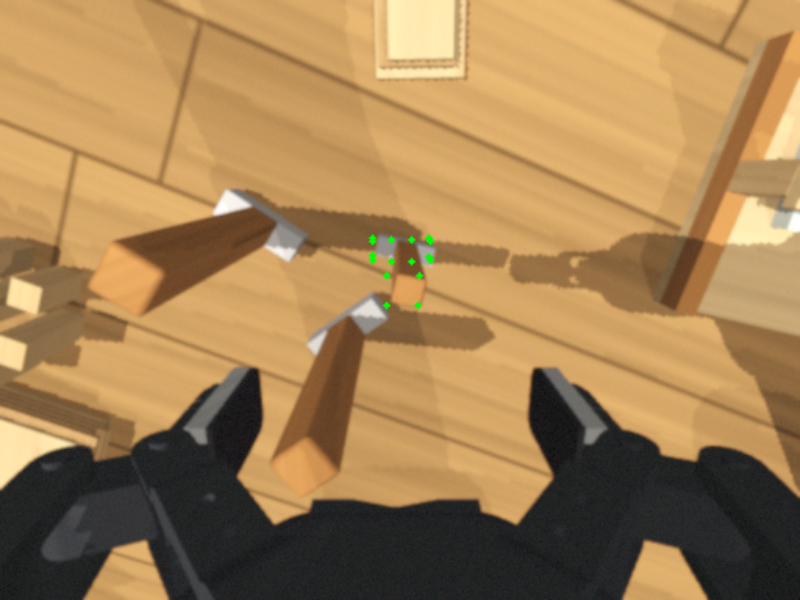

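```bash
python3 - <<'E'
from h import *
d=optics.grab_frame("wrist")
ref=sil(d,PUSH,PU)>.5
c=[q["mask"] for q in nets.masks_of(d,"pusher")]
print([((m&ref).sum(),m.sum()) for m in c],ref.sum())
m=max(c,key=lambda m:(m&ref).sum()/(m|ref).sum()).astype(np.float32)
for y0 in(.1,.2,.3,.4): print(*fit([d],[m],PUSH,[.485,.334,y0]))
# foot grey pixels: low saturation
hsv=cv2.cvtColor(d["frame"],cv2.COLOR_RGB2HSV); x0,y0,x1,y1=232,145,285,180
g=(hsv[y0:y1,x0:x1,1]<60); ys,xs=np.nonzero(g); print(g.sum())
pts=np.array([ray(d,(x+x0,y+y0),.012)[:2] for x,y in zip(xs,ys)])
mu=pts.mean(0); w,v=np.linalg.eigh(np.cov((pts-mu).T)); print(mu,np.degrees(np.arctan2(v[1,1],v[0,1]))-90,w)
E
```

```text
[(np.int64(920), np.int64(1111)), (np.int64(0), np.int64(5421)), (np.int64(0), np.int64(4302))] 1114
[0.4849 0.3349 0.1842] 73.8125
[0.485  0.3347 0.1838] 72.875
[0.485  0.3349 0.1813] 73.75
[0.4851 0.3349 0.1938] 70.9375
310
[0.4856 0.3352] 9.641664131986715 [0.     0.0003]
```

```bash
python3 - <<'E'
from h import *
T=down(.178,0,-1)
for z in(.27,.2,.128): show(z,[.485,.335,z],T)
E
```

```text
0.27 11.2 0.0 -0.1  0.0000 -0.0016 0.0003 rows>=0.0 1.0
0.2 11.2 0.0 -0.1  0.0700 -0.0017 0.0003 rows>=1.1 1.0
0.128 11.2 0.0 -0.1  0.1420 -0.0018 0.0003 rows>=2.3 1.0
```

move_arm(
  series="6 0 0 0.02 -0.002 0 1; 11.2 0 0 0.06 -0.002 0 1; 11.2 0 0 0.1 -0.002 0 1; 11.2 0 0 0.142 -0.002 0 1; 11.2 0 0 0.142 -0.002 0 1",
)

```text
clock: 5.35
eef_pos: [0.4836, 0.3341, 0.1257]
ee_rot: [0.497, 1.565, -2.468]
ft_force: [0.4, 0.2, 0.3]
grip_width: 0.0854
```

move_arm(
  series="0 0 0 0 0 0 -1; 0 0 0 0 0 0 -1; 0 0 0 0 0 0 -1; 0 0 0 0 0 0 -1; 0 0 0 0 0 0 -1",
  squeeze=70,
)

```text
clock: 5.98
eef_pos: [0.4845, 0.3376, 0.1291]
ee_rot: [3.057, 1.569, 0.096]
ft_force: [-0.0, -2.3, 4.1]
grip_width: 0.0173
```

move_arm(
  series="0 0 0 -0.02 0 0 -1; 0 0 0 -0.05 0 0 -1; 0 0 0 -0.09 0 0 -1; 0 0 0 -0.13 0 0 -1; 0 0 0 -0.13 0 0 -1",
)

```text
clock: 6.6
eef_pos: [0.485, 0.3392, 0.2627]
ee_rot: [-2.755, 1.564, 0.567]
ft_force: [-0.8, 0.8, -3.0]
grip_width: 0.0171
```

```bash
cat >> h.py <<'E'
L=.1285
def tcp(fx,fy,fz,lean):
    """TCP pose for pusher bottom centre at frame coords (m), lean deg"""
    a=np.radians(lean); T=down(FP[2],a,-1)
    q=R.from_euler("z",FP[2]).apply([fx,fy,fz])+[FP[0],FP[1],0]
    return q-T.apply([L,0,0]),T
def where():
    p,R0,o=cur(); q=p+R0.apply([L,0,0]); f=R.from_euler("z",-FP[2]).apply(q-[FP[0],FP[1],0])
    ax=R.from_euler("z",-FP[2]).apply(-R0.apply([1,0,0])); print("pusher bottom in frame",f,"axis",ax,"F",R.from_euler("z",-FP[2]).apply(o["ft_force"]),"j",o["joints"],o["clock"])
E
python3 - <<'E'
from h import *
where()
for c in("scene","side"):
    d=optics.grab_frame(c)
    for n in["tile","tile_far_left","tile_far_right","tile_near_left"]:
        for q in nets.pinpoint(d,n)[:1]: print(c,n,round(q["conf"],2),R.from_euler("z",-FP[2]).apply(np.array(q["position"])-[FP[0],FP[1],0]))
d=optics.grab_frame("wrist"); m=nets.masks_of(d,"pusher")
print([q["mask"].sum() for q in m])
show("over",*tcp(-.16,-.11,.10,30)); show("floor",*tcp(-.16,-.11,.018,30))
print(tcp(-.16,-.11,.018,30)[0])
E
```

```text
pusher bottom in frame [-0.205   0.2559  0.1342] axis [-0.0063 -0.0028  1.    ] F [-0.6635  0.9279 -2.9729] j [ 0.0471  0.2796 -0.8434  1.559   0.2125  1.3911 -2.204 ] 6.6
scene tile 0.6 [-0.0663 -0.1078  0.0137]
scene tile_far_left 0.85 [-0.0377 -0.0415  0.0143]
scene tile_far_right 0.91 [-0.0262 -0.1642  0.009 ]
scene tile_near_left 0.67 [-0.0681 -0.1047  0.0153]
side tile 0.65 [-0.0681 -0.1074  0.0127]
side tile_far_left 0.77 [-0.033  -0.0392  0.0076]
side tile_far_right 0.89 [-0.0234 -0.1594  0.0118]
[np.int64(4656), np.int64(6272)]
over 1.4 30.0 0.4  0.0467 0.3634 0.0262 rows>=5.9 2.8
floor 1.4 30.0 0.4  0.1287 0.3634 0.0262 rows>=6.2 2.8
[ 0.5232 -0.0248  0.1293]
```

move_arm(
  series="0 0 0 0 0.06 0.005 -1; 0.3 6 0.1 0 0.12 0.01 -1; 0.6 14 0.2 0.01 0.18 0.015 -1; 1 22 0.3 0.02 0.24 0.02 -1; 1.4 30 0.4 0.03 0.30 0.026 -1",
)

```text
clock: 7.82
eef_pos: [0.5127, 0.0498, 0.2342]
ee_rot: [3.12, 1.096, 0.122]
ft_force: [-0.5, -0.9, -0.5]
grip_width: 0.0165
```

```bash
python3 - <<'E'
from h import *
where()
show("over",*tcp(-.16,-.11,.05,30)); show("floor",*tcp(-.16,-.11,.018,30))
E
```

```text
pusher bottom in frame [-0.1644 -0.0366  0.1199] axis [-0.4566  0.015   0.8895] F [-0.6104 -0.787  -0.4961] j [ 0.2484 -0.2886 -0.3411  2.1561 -0.1474  0.7869 -1.4512] 7.825
over -0.4 2.8 -0.9  0.0654 0.0747 0.0337 rows>=1.7 0.3
floor -0.4 2.8 -0.9  0.0939 0.0744 0.0483 rows>=2.1 0.3
```

```bash
python3 - <<'E'
from h import *
show("over",*tcp(-.14,-.11,.04,27)); show("floor",*tcp(-.14,-.11,.018,27))
E
```

```text
over -0.5 -0.2 -0.9  0.0833 0.0742 0.0137 rows>=1.8 0.1
floor -0.5 -0.2 -0.9  0.1029 0.0740 0.0238 rows>=2.1 0.1
```

move_arm(
  series="0 0 0 0.02 0.04 0.005 -1; -0.5 0 -0.9 0.05 0.074 0.01 -1; -0.5 0 -0.9 0.083 0.074 0.014 -1; -0.5 0 -0.9 0.083 0.074 0.014 -1",
)

```text
clock: 8.32
eef_pos: [0.5476, -0.0094, 0.1508]
ee_rot: [-3.128, 1.107, 0.184]
ft_force: [-0.1, 0.7, -2.2]
grip_width: 0.0172
```

```bash
python3 - <<'E'
from h import *
where()
show("floor",*tcp(-.14,-.11,.018,27))
d=optics.grab_frame("wrist"); im=d["frame"][:,:,::-1].copy()
p,R0,o=cur(); 
B=down(0,0,-1); M=(R0*B.inv()).as_matrix(); q=p+R0.apply([L,0,0])
for b in PUSH:
    for u in P(d,b@M.T+q): cv2.circle(im,tuple(int(v) for v in np.round(u)),2,(0,255,0),-1)
Rz=R.from_euler("z",FP[2]).as_matrix()
for b in FRAME+BR:
    for u in P(d,b@Rz.T+[FP[0],FP[1],0]):
        if abs(u).max()<2000: cv2.circle(im,tuple(int(v) for v in np.round(u)),2,(0,0,255),-1)
d=optics.grab_frame("side"); i2=d["frame"][:,:,::-1].copy()
for b in PUSH:
    for u in P(d,b@M.T+q): cv2.circle(i2,tuple(int(v) for v in np.round(u)),1,(0,255,0),-1)
for b in FRAME+BR:
    for u in P(d,b@Rz.T+[FP[0],FP[1],0]): cv2.circle(i2,tuple(int(v) for v in np.round(u)),1,(0,0,255),-1)
cv2.imwrite("pics/d.png",np.vstack([cv2.resize(im,(400,300)),cv2.resize(i2[130:250,180:340],(400,300),interpolation=cv2.INTER_CUBIC)]))
E
```

```text
pusher bottom in frame [-0.1403 -0.0969  0.0358] axis [-0.4469 -0.0131  0.8945] F [ 0.0448  0.7358 -2.1888] j [ 0.2516 -0.0988 -0.2124  2.1877 -0.2087  0.6064 -1.2196] 8.325
floor 0.7 0.4 0.8  0.0159 0.0115 0.0088 rows>=0.3 0.1
```

View pics/d.png

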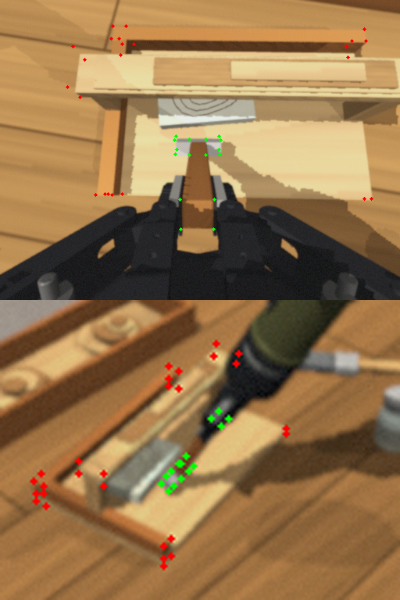

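move_arm(
  series="0.7 0 0.8 0.008 0.0115 0.0045 -1; 0.7 0 0.8 0.0155 0.0115 0.0085 -1; 0.7 0 0.8 0.0155 0.0115 0.0085 -1; 0.7 0 0.8 0.0155 0.0115 0.0085 -1",
)

```text
clock: 8.93
eef_pos: [0.5513, -0.0211, 0.1366]
ee_rot: [3.134, 1.1, 0.148]
ft_force: [0.9, -0.4, -1.2]
grip_width: 0.0172
```

```bash
python3 - <<'E'
from h import *
where()
for x in(-.12,-.11,-.1,-.095): show(x,*tcp(x,-.11,.018,27))
E
```

```text
pusher bottom in frame [-0.1377 -0.111   0.022 ] axis [-0.4534  0.003   0.8913] F [ 0.7907 -0.4885 -1.2147] j [ 0.2598 -0.0751 -0.2073  2.2013 -0.198   0.5596 -1.2222] 8.925
-0.12 0.1 0.0 -0.2  0.0116 -0.0007 -0.0139 rows>=0.3 0.0
-0.11 0.1 0.0 -0.2  0.0161 -0.0007 -0.0228 rows>=0.4 0.0
-0.1 0.1 0.0 -0.2  0.0207 -0.0007 -0.0317 rows>=0.6 0.0
-0.095 0.1 0.0 -0.2  0.0229 -0.0007 -0.0362 rows>=0.7 0.0
```

move_arm(
  series="0 0 0 0.008 -0.0007 -0.006 -1; 0 0 0 0.0116 -0.0007 -0.0139 -1; 0 0 0 0.0138 -0.0007 -0.0183 -1; 0 0 0 0.0161 -0.0007 -0.0228 -1; 0 0 0 0.0184 -0.0007 -0.0272 -1",
)

```text
clock: 9.55
eef_pos: [0.5835, -0.0155, 0.1322]
ee_rot: [3.135, 1.101, 0.148]
ft_force: [-0.7, 0.4, -0.9]
grip_width: 0.0169
```

```bash
python3 - <<'E'
from h import *
where()
for x in(-.1,-.095,-.09,-.085): show(x,*tcp(x,-.11,.018,27))
E
```

```text
pusher bottom in frame [-0.1051 -0.1105  0.0176] axis [-0.4528  0.003   0.8916] F [-0.5793  0.5295 -0.9495] j [ 0.2498  0.0018 -0.2209  2.1385 -0.1544  0.543  -1.2729] 9.55
-0.1 0.1 0.1 -0.2  0.0019 -0.0001 -0.0045 rows>=0.1 0.0
-0.095 0.1 0.1 -0.2  0.0042 -0.0001 -0.0090 rows>=0.2 0.0
-0.09 0.1 0.1 -0.2  0.0065 -0.0001 -0.0135 rows>=0.2 0.0
-0.085 0.1 0.1 -0.2  0.0087 -0.0001 -0.0179 rows>=0.3 0.0
```

move_arm(
  series="0 0 0 0.002 0 -0.0045 -1; 0 0 0 0.0032 0 -0.007 -1; 0 0 0 0.0042 0 -0.009 -1; 0 0 0 0.0053 0 -0.0112 -1; 0 0 0 0.006 0 -0.0125 -1",
)

```text
clock: 10.18
eef_pos: [0.5971, -0.0134, 0.1326]
ee_rot: [3.134, 1.1, 0.148]
ft_force: [0.1, 0.3, -1.1]
grip_width: 0.0168
```

move_arm(
  series="0 0 0 0.0007 0 -0.0014 -1; 0 0 0 0.0014 0 -0.0027 -1; 0 0 0 0.0014 0 -0.0027 -1",
)

```text
clock: 10.55
eef_pos: [0.6001, -0.0129, 0.1326]
ee_rot: [3.135, 1.1, 0.148]
ft_force: [-0.8, -0.3, -1.5]
grip_width: 0.0174
```

```bash
python3 - <<'E'
from h import *
where()
for c in("scene","side"):
    d=optics.grab_frame(c)
    for n in["tile","tile_far_left","tile_far_right","tile_near_left"]:
        for q in nets.pinpoint(d,n)[:1]: print(c,n,round(q["conf"],2),R.from_euler("z",-FP[2]).apply(np.array(q["position"])-[FP[0],FP[1],0]))
    if c=="scene": save(d,"e.png",(230,170,360,290),5)
where()
E
```

```text
pusher bottom in frame [-0.0882 -0.1105  0.0181] axis [-0.4533  0.0031  0.8913] F [-0.8002 -0.1959 -1.5462] j [ 0.2426  0.0363 -0.224   2.1032 -0.1324  0.5423 -1.2975] 10.55
scene tile 0.75 [-0.0855 -0.1086  0.0133]
scene tile_far_left 0.65 [ 0.0026 -0.0478  0.0159]
scene tile_far_right 0.72 [-0.0014 -0.1704  0.0098]
scene tile_near_left 0.74 [-0.0814 -0.0488  0.0086]
side tile 0.78 [-0.0419 -0.1089  0.0114]
side tile_far_left 0.74 [-0.0008 -0.0451  0.0077]
side tile_far_right 0.8 [-0.0031 -0.1659  0.0105]
side tile_near_left 0.63 [-0.0809 -0.0511  0.0127]
pusher bottom in frame [-0.0883 -0.1105  0.0181] axis [-0.4533  0.0031  0.8914] F [ 0.9426  0.1672 -1.6142] j [ 0.2426  0.036  -0.224   2.1033 -0.1325  0.5424 -1.2974] 11.05
```

View pics/e.png

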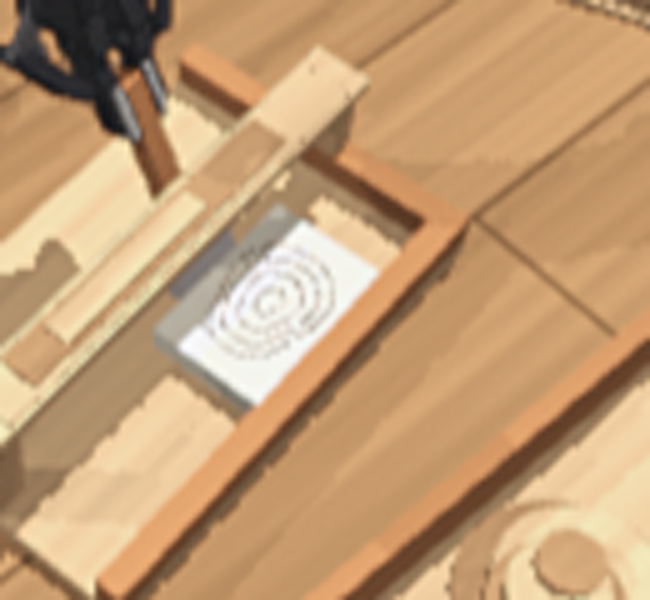

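The tile's far edge is now close along the far wall (crop, from (380,265) to (255,405)), and it sits about 48 mm off the left wall. I'll push on until the wall force shows.

move_arm(
  series="0 0 0 0.0004 0 -0.0009 -1; 0 0 0 0.0008 0 -0.0018 -1; 0 0 0 0.0011 0 -0.0022 -1; 0 0 0 0.0011 0 -0.0022 -1",
)

```text
clock: 11.55
eef_pos: [0.6014, -0.0128, 0.1318]
ee_rot: [3.135, 1.103, 0.149]
ft_force: [-4.4, -1.0, 0.7]
grip_width: 0.017
```

move_arm(
  series="0 0 0 0.0003 0 -0.0006 -1; 0 0 0 0.0006 0 -0.0012 -1; 0 0 0 0.0006 0 -0.0012 -1",
)

```text
clock: 11.92
eef_pos: [0.6023, -0.0126, 0.1316]
ee_rot: [3.135, 1.104, 0.149]
ft_force: [-7.1, -1.5, 2.5]
grip_width: 0.0173
```

```bash
python3 - <<'E'
from h import *
where()
show("back",*tcp(-.14,-.11,.022,27)); s=tcp(-.14,-.11,.022,27)
show("up from back",*tcp(-.14,-.12,.14,27),start=s)
show("up2 ",*tcp(-.14,-.15,.16,10),start=s)
E
```

```text
pusher bottom in frame [-0.0864 -0.1105  0.0168] axis [-0.4499  0.0027  0.8931] F [-7.2316 -0.3586  2.477 ] j [ 0.241   0.0439 -0.2241  2.0964 -0.127   0.5451 -1.3029] 11.925
back 0.0 0.3 -0.2  -0.0287 -0.0001 0.0461 rows>=0.9 0.0
up from back 0.0 0.0 0.0  -0.1051 0.0100 -0.0536 rows>=1.9 0.0
up2  -0.0 -17.0 0.0  -0.1173 0.0400 -0.1002 rows>=2.5 1.6
```

move_arm(
  series="0 0 0 -0.01 0 0.02 -1; 0 0 0 -0.029 0 0.046 -1; 0 0 0 -0.07 0.005 0.025 -1; 0 0 0 -0.115 0.01 0.005 -1; 0 -8 0 -0.14 0.03 -0.03 -1",
)

```text
clock: 12.55
eef_pos: [0.5684, -0.0466, 0.2722]
ee_rot: [3.127, 1.243, 0.141]
ft_force: [0.8, 1.0, -1.4]
grip_width: 0.0171
```

```bash
python3 - <<'E'
from h import *
where()
for t in((-.11,-.17,.16,5),(-.036,-.21,.15,0),(-.036,-.21,.06,0),(-.036,-.21,.0135,0)): show(t,*tcp(*t))
E
```

```text
pusher bottom in frame [-0.1416 -0.1391  0.1506] axis [-0.3219  0.0045  0.9467] F [ 0.9658  0.8727 -1.386 ] j [ 0.2995 -0.0757 -0.2097  1.8737 -0.104   1.0243 -1.288 ] 12.55
(-0.11, -0.17, 0.16, 5) 0.0 -13.8 -0.3  0.0051 0.0315 -0.0636 rows>=1.1 1.3
(-0.036, -0.21, 0.15, 0) 0.0 -18.8 -0.3  0.0417 0.0714 -0.1411 rows>=2.6 1.8
(-0.036, -0.21, 0.06, 0) 0.0 -18.8 -0.3  0.1269 0.0710 -0.1122 rows>=2.9 1.8
(-0.036, -0.21, 0.0135, 0) 0.0 -18.8 -0.3  0.1709 0.0708 -0.0972 rows>=3.3 1.8
```

move_arm(
  series="0 -7 -0.3 0 0.02 -0.035 -1; 0 -13.8 -0.3 0.005 0.035 -0.07 -1; 0 -18.8 -0.3 0.02 0.055 -0.105 -1; 0 -18.8 -0.3 0.0417 0.0714 -0.141 -1; 0 -18.8 -0.3 0.0417 0.0714 -0.141 -1",
)

```text
clock: 13.18
eef_pos: [0.7307, -0.0957, 0.2724]
ee_rot: [-1.503, 1.567, 1.793]
ft_force: [-0.9, -0.2, -2.4]
grip_width: 0.0171
```

```bash
python3 - <<'E'
from h import *
where()
for t in((-.036,-.21,.0135,0),): show(t,*tcp(*t))
E
```

```text
pusher bottom in frame [-0.0302 -0.2115  0.1439] axis [ 0.0003 -0.0038  1.    ] F [-0.9099 -0.0301 -2.3862] j [ 0.2228  0.5123 -0.2014  1.1414  0.0948  1.4979 -1.3765] 13.175
(-0.036, -0.21, 0.0135, 0) -0.0 0.0 0.2  0.1304 -0.0015 0.0058 rows>=2.1 0.0
```

move_arm(
  series="0 0 0 0.03 -0.0015 0.006 -1; 0 0 0 0.065 -0.0015 0.006 -1; 0 0 0 0.1 -0.0015 0.006 -1; 0 0 0 0.129 -0.0015 0.006 -1; 0 0 0 0.129 -0.0015 0.006 -1",
)

```text
clock: 13.8
eef_pos: [0.7206, -0.0938, 0.1464]
ee_rot: [-1.286, 1.567, 2.011]
ft_force: [-0.9, 0.2, -1.7]
grip_width: 0.0173
```

```bash
python3 - <<'E'
from h import *
where()
for t in((-.036,-.2,.0135,0),(-.036,-.16,.0135,0),(-.036,-.145,.0135,0)): show(t,*tcp(*t))
d=optics.grab_frame("scene"); save(d,"f.png",(210,150,360,290),4)
E
```

```text
pusher bottom in frame [-0.0401 -0.2082  0.0179] axis [ 0.001  -0.0033  1.    ] F [-0.8516  0.2922 -1.7136] j [ 0.2321  0.5465 -0.201   1.3434  0.1059  1.264  -1.3878] 13.8
(-0.036, -0.2, 0.0135, 0) 0.0 0.1 0.2  0.0045 -0.0086 -0.0039 rows>=0.2 0.0
(-0.036, -0.16, 0.0135, 0) 0.0 0.1 0.2  0.0046 -0.0486 -0.0040 rows>=0.8 0.0
(-0.036, -0.145, 0.0135, 0) 0.0 0.1 0.2  0.0047 -0.0636 -0.0040 rows>=1.0 0.0
```

View pics/f.png

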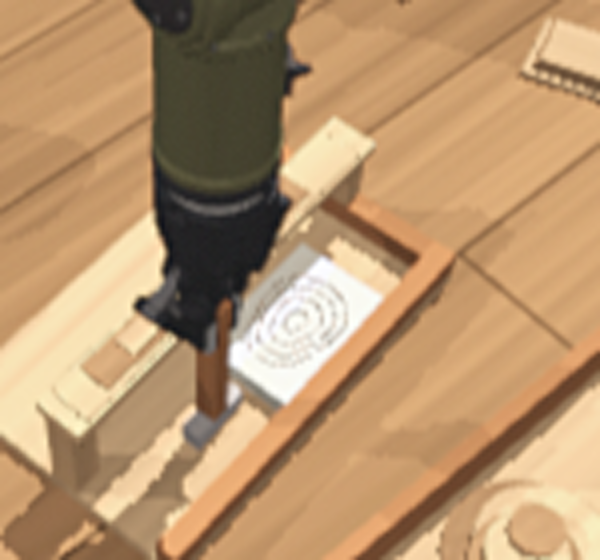

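The pusher stands in the gap, foot at (210,425) just right of the tile's right edge (235,370). I push left.

move_arm(
  series="0 0 0.2 0.003 -0.008 -0.002 -1; 0 0 0.2 0.003 -0.018 -0.002 -1; 0 0 0.2 0.003 -0.027 -0.002 -1; 0 0 0.2 0.003 -0.036 -0.002 -1; 0 0 0.2 0.003 -0.045 -0.002 -1",
)

```text
clock: 14.48
eef_pos: [0.7173, -0.0489, 0.1459]
ee_rot: [2.564, 1.568, -0.423]
ft_force: [0.1, -1.7, -0.5]
grip_width: 0.0171
```

move_arm(
  series="0 0 0 0 -0.004 0 -1; 0 0 0 0 -0.008 0 -1; 0 0 0 0 -0.011 0 -1; 0 0 0 0 -0.013 0 -1; 0 0 0 0 -0.014 0 -1",
)

```text
clock: 15.1
eef_pos: [0.7151, -0.0357, 0.1457]
ee_rot: [2.581, 1.568, -0.405]
ft_force: [0.5, -0.2, -1.8]
grip_width: 0.0171
```

```bash
python3 - <<'E'
from h import *
where()
d=optics.grab_frame("scene"); save(d,"g.png",(210,150,360,290),4)
for n in["tile_far_left","tile_far_right","tile_near_left"]:
        for q in nets.pinpoint(d,n)[:1]: print(n,round(q["conf"],2),R.from_euler("z",-FP[2]).apply(np.array(q["position"])-[FP[0],FP[1],0]))
where()
E
```

```text
pusher bottom in frame [-0.036  -0.1505  0.0172] axis [-0.0024  0.0015  1.    ] F [ 0.4487 -0.2383 -1.839 ] j [ 0.1645  0.5231 -0.217   1.3811  0.1149  1.247  -1.4762] 15.1
tile_far_right 0.73 [-0.0047 -0.1273  0.0088]
tile_near_left 0.86 [-0.0859 -0.0066  0.0116]
pusher bottom in frame [-0.036  -0.1504  0.0171] axis [-0.0024  0.0012  1.    ] F [ 0.7599 -0.3301 -1.8012] j [ 0.1646  0.5231 -0.217   1.3811  0.1147  1.247  -1.4761] 15.3
```

move_arm(
  series="0 0 0 0.001 -0.0015 0 -1; 0 0 0 0.002 -0.003 0 -1; 0 0 0 0.002 -0.004 0 -1; 0 0 0 0.002 -0.005 0 -1; 0 0 0 0.002 -0.005 0 -1",
)

```text
clock: 15.92
eef_pos: [0.7142, -0.0311, 0.1435]
ee_rot: [2.317, 1.568, -0.669]
ft_force: [-0.2, -2.1, -1.7]
grip_width: 0.0172
```

move_arm(
  series="0 0 0 0 -0.0007 0 -1; 0 0 0 0 -0.0014 0 -1; 0 0 0 0 -0.002 0 -1; 0 0 0 0 -0.002 0 -1",
)

```text
clock: 16.42
eef_pos: [0.7139, -0.0305, 0.1436]
ee_rot: [2.018, 1.567, -0.969]
ft_force: [-0.4, -5.3, -1.9]
grip_width: 0.0168
```

move_arm(
  series="0 0 0 0 -0.001 0 -1; 0 0 0 0 -0.001 0 -1",
)

```text
clock: 16.68
eef_pos: [0.7138, -0.0302, 0.1437]
ee_rot: [1.925, 1.566, -1.062]
ft_force: [-0.2, -6.4, -2.3]
grip_width: 0.0172
```

```bash
python3 - <<'E'
from h import *
where()
for c in("scene","side"):
    d=optics.grab_frame(c)
    for n in["tile_far_left","tile_far_right","tile_near_left"]:
        for q in nets.pinpoint(d,n)[:1]: print(n,round(q["conf"],2),R.from_euler("z",-FP[2]).apply(np.array(q["position"])-[FP[0],FP[1],0]))
    if c=="scene": save(d,"g.png",(230,160,350,280),5)
E
```

```text
pusher bottom in frame [-0.0366 -0.1453  0.0152] axis [-0.0017  0.0046  1.    ] F [-1.1468 -6.2867 -2.3042] j [ 0.1564  0.5213 -0.2176  1.3879  0.1184  1.2425 -1.4881] 16.675
tile_far_left 0.61 [-0.0035  0.0018  0.0143]
tile_far_right 0.85 [-0.0055 -0.1222  0.0084]
tile_near_left 0.7 [-0.0868 -0.0005  0.0134]
tile_far_left 0.85 [-0.0033  0.0047  0.0073]
tile_far_right 0.74 [-0.0043 -0.12    0.01  ]
tile_near_left 0.73 [-0.0829 -0.002   0.0125]
```

View pics/g.png

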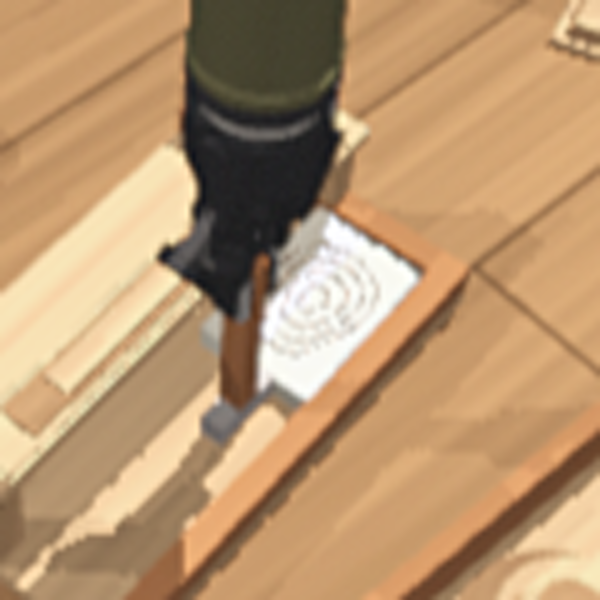

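The tile is against the left wall, with a few mm showing at the far wall. Now the final far push with the pusher leaning.

```bash
python3 - <<'E'
from h import *
where()
for t in((-.036,-.165,.02,0),(-.036,-.165,.155,0),(-.14,-.12,.155,0)): show(t,*tcp(*t))
E
```

```text
pusher bottom in frame [-0.0366 -0.1453  0.0152] axis [-0.0018  0.0045  1.    ] F [-1.5785 -5.9204 -1.9132] j [ 0.1564  0.5213 -0.2176  1.3878  0.1184  1.2425 -1.4881] 17.075
(-0.036, -0.165, 0.02, 0) -0.1 -0.1 -0.3  -0.0047 0.0203 -0.0008 rows>=0.3 0.0
(-0.036, -0.165, 0.155, 0) -0.1 -0.1 -0.3  -0.1397 0.0209 -0.0011 rows>=2.3 0.0
(-0.14, -0.12, 0.155, 0) -0.1 -0.1 -0.3  -0.1401 -0.0240 0.1030 rows>=2.8 0.0
```

move_arm(
  series="0 0 0 0 0.012 0 -1; 0 0 0 -0.015 0.025 0 -1; 0 0 0 -0.065 0.025 0 -1; 0 0 0 -0.115 0.025 0 -1; 0 0 0 -0.145 0.025 0.02 -1",
)

```text
clock: 17.7
eef_pos: [0.6993, -0.0542, 0.2932]
ee_rot: [3.105, 1.562, 0.12]
ft_force: [0.4, 0.4, -1.8]
grip_width: 0.0171
```

move_arm(
  series="0 0 0 -0.005 -0.01 0.04 -1; 0 5 0 -0.005 -0.03 0.08 -1; 0 12 0 0 -0.05 0.12 -1; 0 18 0 0.005 -0.07 0.15 -1; 0 24 0 0.01 -0.09 0.16 -1",
)

```text
clock: 18.32
eef_pos: [0.5244, 0.0094, 0.2799]
ee_rot: [3.137, 1.144, 0.151]
ft_force: [0.3, 0.1, -0.7]
grip_width: 0.0169
```

```bash
python3 - <<'E'
from h import *
where()
for t in((-.135,-.062,.06,27),(-.13,-.062,.0165,27)): show(t,*tcp(*t))
E
```

```text
pusher bottom in frame [-0.1645 -0.0766  0.163 ] axis [-0.4143  0.0018  0.9101] F [ 0.287   0.0955 -0.66  ] j [ 0.2676 -0.256  -0.2546  2.0312 -0.1599  0.9403 -1.341 ] 18.325
(-0.135, -0.062, 0.06, 27) 0.1 2.5 -0.1  0.1061 -0.0146 0.0214 rows>=1.7 0.2
(-0.13, -0.062, 0.0165, 27) 0.1 2.5 -0.1  0.1477 -0.0147 0.0349 rows>=2.4 0.2
```

move_arm(
  series="0 1.5 0 0.04 -0.008 0.004 -1; 0 2.5 0 0.08 -0.0146 0.012 -1; 0 2.5 0 0.12 -0.0147 0.026 -1; 0 2.5 0 0.147 -0.0147 0.035 -1; 0 2.5 0 0.147 -0.0147 0.035 -1",
)

```text
clock: 18.95
eef_pos: [0.5515, 0.028, 0.1299]
ee_rot: [3.14, 1.106, 0.155]
ft_force: [-0.0, -0.6, -1.1]
grip_width: 0.0172
```

```bash
python3 - <<'E'
from h import *
where()
for t in((-.1,-.062,.017,27),(-.09,-.062,.017,27),(-.085,-.062,.017,27)): show(t,*tcp(*t))
E
```

```text
pusher bottom in frame [-0.1306 -0.0622  0.015 ] axis [-0.4483  0.0002  0.8939] F [-0.088  -0.5483 -1.0592] j [ 0.2512 -0.0654 -0.3173  2.2042 -0.1136  0.5387 -1.4013] 18.95
(-0.1, -0.062, 0.017, 27) 0.1 0.4 -0.0  0.0119 -0.0002 -0.0274 rows>=0.5 0.0
(-0.09, -0.062, 0.017, 27) 0.1 0.4 -0.0  0.0164 -0.0001 -0.0363 rows>=0.6 0.0
(-0.085, -0.062, 0.017, 27) 0.1 0.4 -0.0  0.0187 -0.0001 -0.0408 rows>=0.7 0.0
```

move_arm(
  series="0 0 0 0.006 0 -0.014 -1; 0 0 0 0.0119 0 -0.0274 -1; 0 0 0 0.0145 0 -0.032 -1; 0 0 0 0.0164 0 -0.0363 -1; 0 0 0 0.0175 0 -0.0386 -1",
)

```text
clock: 19.58
eef_pos: [0.5929, 0.034, 0.1309]
ee_rot: [3.139, 1.107, 0.153]
ft_force: [-0.1, -0.1, -2.0]
grip_width: 0.0171
```

move_arm(
  series="0 0 0 0.0004 0 -0.0009 -1; 0 0 0 0.0009 0 -0.0018 -1; 0 0 0 0.0013 0 -0.0027 -1; 0 0 0 0.0013 0 -0.0027 -1",
)

```text
clock: 20.08
eef_pos: [0.5947, 0.0343, 0.1305]
ee_rot: [3.138, 1.109, 0.153]
ft_force: [-5.5, -0.6, 0.2]
grip_width: 0.0172
```

```bash
python3 - <<'E'
from h import *
where()
E
```

```text
pusher bottom in frame [-0.0872 -0.0628  0.0155] axis [-0.4456  0.0011  0.8952] F [-5.5261  0.2784  0.1923] j [ 0.2408  0.033  -0.3283  2.1092 -0.038   0.5406 -1.472 ] 20.075
```

move_arm(
  series="0 0 0 0.0004 0 -0.0008 -1; 0 0 0 0.0008 0 -0.0016 -1; 0 0 0 0.0008 0 -0.0016 -1",
)

```text
clock: 20.45
eef_pos: [0.596, 0.0343, 0.1301]
ee_rot: [3.138, 1.11, 0.152]
ft_force: [-6.2, -0.7, 0.9]
grip_width: 0.0174
```

```bash
python3 - <<'E'
from h import *
where()
ims=[]
for c,b in(("scene",(260,175,340,255)),("side",(190,170,250,230))):
    d=optics.grab_frame(c)
    for n in["tile_far_left","tile_far_right","tile_near_left"]:
        for q in nets.pinpoint(d,n)[:1]: print(n,round(q["conf"],2),R.from_euler("z",-FP[2]).apply(np.array(q["position"])-[FP[0],FP[1],0]))
    ims.append(cv2.resize(np.ascontiguousarray(d["frame"][b[1]:b[3],b[0]:b[2],::-1]),(400,400),interpolation=cv2.INTER_CUBIC))
cv2.imwrite("pics/i.png",np.hstack(ims))
E
```

```text
pusher bottom in frame [-0.0861 -0.063   0.015 ] axis [-0.4445  0.0013  0.8958] F [-6.2124  0.273   0.9468] j [ 0.2402  0.0369 -0.3281  2.1059 -0.0349  0.5414 -1.4746] 20.45
tile_far_left 0.86 [-0.0018 -0.0001  0.0139]
tile_far_right 0.73 [-0.0012 -0.1246  0.0119]
tile_near_left 0.77 [-0.0816 -0.0041  0.0132]
tile_far_left 0.49 [-0.      0.0005  0.0085]
tile_far_right 0.55 [-0.0047 -0.1228  0.0104]
tile_near_left 0.44 [-0.0794 -0.0042  0.011 ]
```

View pics/i.png

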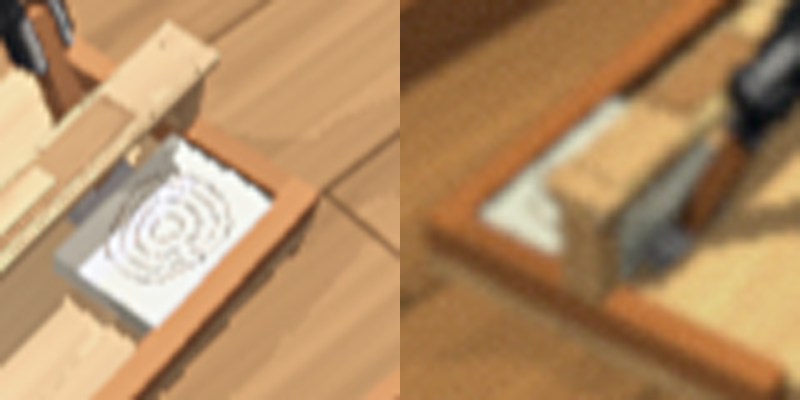

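Far edge reads −1 to −3 mm, but the near-left corner reads about 4 mm off the left wall. That needs another left nudge.

move_arm(
  series="0 0 0 -0.01 0 0.02 -1; 0 0 0 -0.03 0 0.05 -1; 0 0 0 -0.08 0.01 0.028 -1; 0 0 0 -0.125 0.03 0.005 -1; 0 -8 0 -0.15 0.06 -0.03 -1",
)

```text
clock: 21.48
eef_pos: [0.5639, -0.0308, 0.2811]
ee_rot: [3.129, 1.247, 0.143]
ft_force: [1.5, 1.1, -0.7]
grip_width: 0.017
```

```bash
python3 - <<'E'
from h import *
where()
for t in((-.1,-.13,.165,5),(-.037,-.165,.155,0),(-.037,-.165,.0145,0)): show(t,*tcp(*t))
E
```

```text
pusher bottom in frame [-0.144  -0.1227  0.1593] axis [-0.3184  0.0037  0.9479] F [ 1.6252  0.8695 -0.6914] j [ 0.3133 -0.0908 -0.2517  1.868  -0.1001  1.0455 -1.3195] 21.475
(-0.1, -0.13, 0.165, 5) 0.1 -13.6 -0.2  0.0122 0.0079 -0.0737 rows>=1.2 1.3
(-0.037, -0.165, 0.155, 0) 0.1 -18.6 -0.2  0.0450 0.0429 -0.1409 rows>=2.5 1.7
(-0.037, -0.165, 0.0145, 0) 0.1 -18.6 -0.2  0.1782 0.0423 -0.0962 rows>=3.3 1.7
```

move_arm(
  series="0 -7 0 0 0.01 -0.035 -1; 0 -13.6 -0.2 0.01 0.015 -0.07 -1; 0 -18.6 -0.2 0.03 0.03 -0.11 -1; 0 -18.6 -0.2 0.045 0.043 -0.141 -1; 0 -18.6 -0.2 0.045 0.043 -0.141 -1",
)

```text
clock: 22.1
eef_pos: [0.7222, -0.0511, 0.2779]
ee_rot: [-1.324, 1.568, 1.972]
ft_force: [-0.1, -1.1, -2.1]
grip_width: 0.0173
```

```bash
python3 - <<'E'
from h import *
where()
for t in((-.037,-.165,.0145,0),): show(t,*tcp(*t))
d=optics.grab_frame("wrist"); save(d,"j.png",s=1.5)
E
```

```text
pusher bottom in frame [-0.0318 -0.1663  0.1494] axis [ 0.0007 -0.0028  1.    ] F [-0.2238 -1.0418 -2.0579] j [ 0.2108  0.4874 -0.2708  1.1726  0.1233  1.4984 -1.4549] 22.1
(-0.037, -0.165, 0.0145, 0) -0.0 0.0 0.2  0.1349 -0.0013 0.0052 rows>=2.2 0.0
```

View pics/j.png

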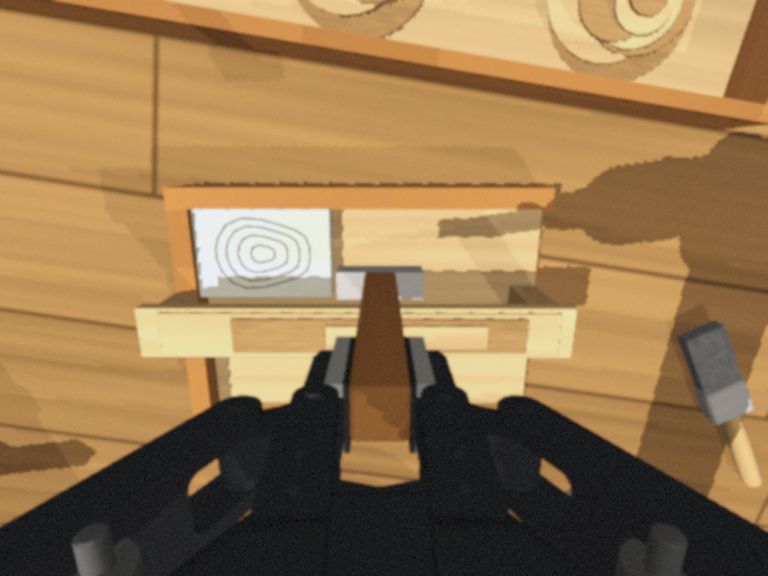

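The wrist view shows the tile in the corner: far edge flush at y≈208, left edge from (191,210) to (204,297). I do one gentle left nudge.

move_arm(
  series="0 0 0 0.03 -0.001 0.005 -1; 0 0 0 0.065 -0.001 0.005 -1; 0 0 0 0.1 -0.001 0.005 -1; 0 0 0 0.135 -0.001 0.005 -1; 0 0 0 0.135 -0.001 0.005 -1",
)

```text
clock: 22.78
eef_pos: [0.7123, -0.0496, 0.1444]
ee_rot: [-0.599, 1.566, 2.699]
ft_force: [-0.2, 0.1, -1.1]
grip_width: 0.0169
```

```bash
python3 - <<'E'
from h import *
where()
for t in((-.037,-.15,.0145,0),(-.037,-.145,.0145,0)): show(t,*tcp(*t))
E
```

```text
pusher bottom in frame [-0.0418 -0.1634  0.0159] axis [ 0.004  -0.0027  1.    ] F [-0.1428  0.0734 -1.0621] j [ 0.2205  0.5302 -0.2676  1.3792  0.1389  1.2551 -1.4705] 22.775
(-0.037, -0.15, 0.0145, 0) 0.1 0.2 0.2  0.0014 -0.0137 -0.0043 rows>=0.2 0.0
(-0.037, -0.145, 0.0145, 0) 0.1 0.2 0.2  0.0014 -0.0187 -0.0043 rows>=0.3 0.0
```

move_arm(
  series="0 0 0 0.001 -0.006 -0.001 -1; 0 0 0 0.001 -0.012 -0.001 -1; 0 0 0 0.001 -0.015 -0.001 -1; 0 0 0 0.001 -0.017 -0.001 -1; 0 0 0 0.001 -0.018 -0.001 -1",
)

```text
clock: 23.4
eef_pos: [0.7134, -0.0322, 0.1459]
ee_rot: [-2.495, 1.569, 0.802]
ft_force: [0.2, -0.6, -1.1]
grip_width: 0.017
```

move_arm(
  series="0 0 0 0 -0.001 0 -1; 0 0 0 0 -0.002 0 -1; 0 0 0 0 -0.003 0 -1; 0 0 0 0 -0.003 0 -1",
)

```text
clock: 23.9
eef_pos: [0.7129, -0.0309, 0.1457]
ee_rot: [2.402, 1.57, -0.585]
ft_force: [0.8, -4.8, -1.3]
grip_width: 0.0172
```

```bash
python3 - <<'E'
from h import *
where()
E
```

```text
pusher bottom in frame [-0.0377 -0.1454  0.0172] axis [-0.0009  0.0008  1.    ] F [ 0.0137 -4.8599 -1.2802] j [ 0.1973  0.5247 -0.2724  1.385   0.1433  1.2501 -1.5015] 23.9
```

move_arm(
  series="0 0 0 0 -0.0015 0 -1; 0 0 0 0 -0.0015 0 -1; 0 0 0 0 0.012 0 -1; 0 0 0 -0.02 0.025 0 -1; 0 0 0 -0.07 0.025 0 -1",
)

```text
clock: 24.52
eef_pos: [0.7149, -0.0554, 0.2137]
ee_rot: [-0.607, 1.564, 2.689]
ft_force: [0.7, -0.4, -1.3]
grip_width: 0.0171
```

move_arm(
  series="0 0 0 -0.04 0 0 -1; 0 0 0 -0.085 0 0 -1; 0 0 0 -0.085 0 0 -1",
)

```text
clock: 24.9
eef_pos: [0.7186, -0.0532, 0.3077]
ee_rot: [-3.014, 1.559, 0.284]
ft_force: [0.0, -0.1, -1.9]
grip_width: 0.0175
```

```bash
python3 - <<'E'
from h import *
where()
T=down(FP[2],0,-1)
for w in([.56,.1,.29],[.50,.27,.29],[.5,.27,.1285]): show(w,w,T)
d=optics.grab_frame("wrist"); save(d,"k.png",(80,100,280,230),4)
for n in["tile_far_left","tile_far_right","tile_near_left"]:
  for q in nets.pinpoint(d,n)[:1]: print(n,round(q["conf"],2),R.from_euler("z",-FP[2]).apply(np.array(q["position"])-[FP[0],FP[1],0]))
E
```

```text
pusher bottom in frame [-0.0342 -0.168   0.1792] axis [-0.0114 -0.0015  0.9999] F [ 0.0031 -0.0972 -1.8778] j [ 0.2155  0.4655 -0.2729  1.1451  0.1185  1.535  -1.447 ] 24.9
[0.56, 0.1, 0.29] 0.1 -0.7 0.1  0.0164 -0.1760 0.1330 rows>=3.5 0.1
[0.5, 0.27, 0.29] 0.1 -0.7 0.1  0.0163 -0.3532 0.1658 rows>=6.2 0.1
[0.5, 0.27, 0.1285] 0.1 -0.7 0.1  0.1778 -0.3530 0.1676 rows>=6.9 0.1
tile_far_left 0.89 [ 0.0007 -0.0009  0.0153]
tile_far_right 0.93 [-0.0018 -0.1202  0.015 ]
tile_near_left 0.94 [-0.0821 -0.0022  0.0107]
```

View pics/k.png

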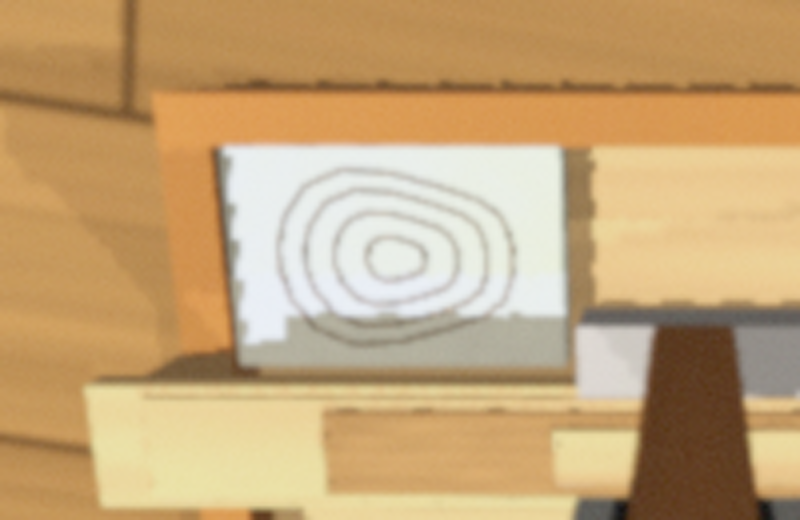

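The tile looks flush on both edges. As a last touch I repeat the leaning far push, as the task intends, then place the pusher.

```bash
python3 - <<'E'
from h import *
where()
for t in((-.10,-.12,.17,8),(-.14,-.075,.16,24),(-.135,-.062,.06,27)): show(t,*tcp(*t))
E
```

```text
pusher bottom in frame [-0.0386 -0.1679  0.1706] axis [ 0.0017 -0.003   1.    ] F [ 0.4152  0.1956 -1.1394] j [ 0.2155  0.4706 -0.2719  1.1548  0.1194  1.5335 -1.4475] 25.1
(-0.1, -0.12, 0.17, 8) 0.1 8.1 0.2  0.0021 -0.0484 0.0794 rows>=1.5 0.8
(-0.14, -0.075, 0.16, 24) 0.0 24.1 0.2  0.0222 -0.0934 0.1537 rows>=2.9 2.3
(-0.135, -0.062, 0.06, 27) 0.0 27.1 0.2  0.1251 -0.1061 0.1546 rows>=3.6 2.5
```

move_arm(
  series="0 4 0 0 -0.025 0.04 -1; 0 8 0.2 0.002 -0.048 0.08 -1; 0 16 0.2 0.01 -0.07 0.12 -1; 0 24 0.2 0.022 -0.095 0.154 -1; 0 27 0.2 0.05 -0.106 0.156 -1",
)

```text
clock: 25.72
eef_pos: [0.5416, 0.0268, 0.249]
ee_rot: [3.134, 1.098, 0.148]
ft_force: [1.4, -0.1, -2.3]
grip_width: 0.0171
```

```bash
python3 - <<'E'
from h import *
where()
for t in((-.135,-.062,.06,27),(-.13,-.062,.0165,27)): show(t,*tcp(*t))
s=tcp(-.13,-.062,.0165,27)
for t in((-.1,-.062,.017,27),(-.09,-.062,.017,27)): show(t,*tcp(*t),start=s)
E
```

```text
pusher bottom in frame [-0.1396 -0.0623  0.1346] axis [-0.4555  0.0034  0.8902] F [ 1.3651 -0.3504 -2.2845] j [ 0.3066 -0.2276 -0.332   2.0819 -0.1725  0.8102 -1.3613] 25.725
(-0.135, -0.062, 0.06, 27) 0.1 -0.1 -0.2  0.0685 -0.0001 0.0297 rows>=1.2 0.0
(-0.13, -0.062, 0.0165, 27) 0.1 -0.1 -0.2  0.1095 -0.0003 0.0451 rows>=1.9 0.0
(-0.1, -0.062, 0.017, 27) 0.0 0.0 0.0  0.0132 0.0000 -0.0270 rows>=0.5 0.0
(-0.09, -0.062, 0.017, 27) 0.0 0.0 0.0  0.0177 0.0000 -0.0359 rows>=0.6 0.0
```

move_arm(
  series="0 0 0 0.035 0 0.015 -1; 0 0 0 0.07 0 0.03 -1; 0 0 0 0.1 0 0.041 -1; 0 0 0 0.1095 0 0.045 -1; 0 0 0 0.1095 0 0.045 -1",
)

```text
clock: 26.35
eef_pos: [0.5551, 0.0281, 0.132]
ee_rot: [3.14, 1.1, 0.153]
ft_force: [-0.2, -0.2, -1.1]
grip_width: 0.0171
```

move_arm(
  series="0 0 0 0.006 0 -0.014 -1; 0 0 0 0.0132 0 -0.027 -1; 0 0 0 0.0158 0 -0.032 -1; 0 0 0 0.0177 0 -0.0359 -1; 0 0 0 0.019 0 -0.0386 -1",
)

```text
clock: 26.98
eef_pos: [0.5958, 0.0344, 0.1314]
ee_rot: [3.139, 1.105, 0.153]
ft_force: [-5.8, 0.5, 0.3]
grip_width: 0.0173
```

```bash
python3 - <<'E'
from h import *
where()
E
```

```text
pusher bottom in frame [-0.0857 -0.0628  0.0166] axis [-0.449   0.001   0.8935] F [-5.6633  1.3746  0.3456] j [ 0.2931  0.0347 -0.3808  2.1075 -0.0348  0.5375 -1.4742] 26.975
```

move_arm(
  series="0 0 0 0.0005 0 -0.0012 -1; 0 0 0 0.0005 0 -0.0012 -1; 0 0 0 -0.01 0 0.02 -1; 0 0 0 -0.03 0 0.05 -1; 0 0 0 -0.08 0 0.028 -1",
)

```text
clock: 27.6
eef_pos: [0.5295, 0.0245, 0.1838]
ee_rot: [-3.139, 1.116, 0.157]
ft_force: [2.5, -0.2, -2.6]
grip_width: 0.0168
```

```bash
python3 - <<'E'
from h import *
where()
T=down(.3,0,-1)
for w in([.51,.15,.29],[.50,.27,.29],[.5,.27,.15],[.5,.27,.1285]): show(w,w,T)
ims=[]
d=optics.grab_frame("scene")
for n in["tile_far_left","tile_far_right","tile_near_left"]:
    for q in nets.pinpoint(d,n)[:1]: print(n,round(q["conf"],2),R.from_euler("z",-FP[2]).apply(np.array(q["position"])-[FP[0],FP[1],0]))
E
```

```text
pusher bottom in frame [-0.1539 -0.0621  0.0683] axis [-0.4397 -0.0009  0.8982] F [ 2.4556 -0.5741 -2.6027] j [ 0.3206 -0.1851 -0.3545  2.179  -0.1796  0.69   -1.347 ] 27.6
[0.51, 0.15, 0.29] -8.2 -26.0 -1.8  -0.0953 -0.1271 -0.0466 rows>=2.6 2.6
[0.5, 0.27, 0.29] -8.2 -26.0 -1.8  -0.0914 -0.2472 -0.0542 rows>=4.3 2.6
[0.5, 0.27, 0.15] -8.2 -26.0 -1.8  0.0344 -0.2470 0.0073 rows>=4.0 2.6
[0.5, 0.27, 0.1285] -8.2 -26.0 -1.8  0.0537 -0.2470 0.0168 rows>=4.1 2.6
tile_far_left 0.64 [-0.002  -0.0003  0.0133]
tile_far_right 0.66 [-0.001  -0.1218  0.012 ]
tile_near_left 0.95 [-0.0821 -0.0016  0.0129]
```

move_arm(
  series="0 -4 0 -0.055 -0.02 -0.025 -1; -2 -10 0 -0.09 -0.06 -0.04 -1; -4 -18 -1 -0.095 -0.12 -0.047 -1; -6 -24 -1.5 -0.095 -0.18 -0.05 -1; -8.2 -26 -1.8 -0.0914 -0.24 -0.054 -1",
)

```text
clock: 28.42
eef_pos: [0.5079, 0.265, 0.2961]
ee_rot: [2.84, 1.556, -0.002]
ft_force: [0.3, -0.4, -2.4]
grip_width: 0.017
```

```bash
python3 - <<'E'
from h import *
where()
T=down(.3,0,-1)
for w in([.5,.27,.16],[.5,.27,.1305]): show(w,w,T)
E
```

```text
pusher bottom in frame [-0.1928  0.1784  0.1676] axis [-0.0148  0.0023  0.9999] F [ 0.27   -0.4137 -2.4422] j [ 0.0831  0.1819 -0.6982  1.5614  0.1264  1.4289 -1.8946] 28.425
[0.5, 0.27, 0.16] -0.0 -0.8 -0.3  0.1359 -0.0077 0.0080 rows>=2.2 0.1
[0.5, 0.27, 0.1305] -0.0 -0.8 -0.3  0.1654 -0.0078 0.0084 rows>=2.7 0.1
```

move_arm(
  series="0 -0.8 0 0.05 -0.007 0.003 -1; 0 -0.8 0 0.1 -0.007 0.003 -1; 0 -0.8 0 0.14 -0.007 0.003 -1; 0 -0.8 0 0.158 -0.007 0.003 -1; 0 -0.8 0 0.158 -0.007 0.003 -1",
)

```text
clock: 29.05
eef_pos: [0.5041, 0.2691, 0.1379]
ee_rot: [1.585, 1.566, -1.257]
ft_force: [0.1, -1.1, -1.0]
grip_width: 0.017
```

```bash
python3 - <<'E'
from h import *
where(); p,R0,o=cur(); print(p)
T=down(.3,0,-1)
for w in([.5,.27,.1285],): show(w,w,T)
E
```

```text
pusher bottom in frame [-0.1977  0.1827  0.0094] axis [-0.0008  0.0052  1.    ] F [-0.0268 -1.0895 -0.9623] j [ 0.0443  0.3038 -0.6805  1.7617  0.2131  1.151  -1.9721] 29.05
[0.5041 0.2691 0.1379]
[0.5, 0.27, 0.1285] 0.0 -0.0 -0.3  0.0094 -0.0021 0.0036 rows>=0.2 0.0
```

move_arm(
  series="0 0 -0.3 0.003 0 0 -1; 0 0 -0.3 0.005 0 0 -1; 0 0 -0.3 0.007 0 0 -1; 0 0 -0.3 0.008 0 0 -1; 0 0 -0.3 0.008 0 0 -1",
)

```text
clock: 29.68
eef_pos: [0.5047, 0.2694, 0.1314]
ee_rot: [3.006, 1.568, 0.165]
ft_force: [0.1, -0.6, -2.2]
grip_width: 0.0172
```

move_arm(
  series="0 0 0 0.0008 0 0 -1; 0 0 0 0.0015 0 0 -1; 0 0 0 0.0015 0 0 -1",
)

```text
clock: 30.05
eef_pos: [0.5047, 0.2694, 0.1297]
ee_rot: [3.015, 1.568, 0.174]
ft_force: [-0.8, -0.5, -1.1]
grip_width: 0.0166
```

move_arm(
  series="0 0 0 0.0008 0 0 -1; 0 0 0 0.0016 0 0 -1; 0 0 0 0.0016 0 0 -1; 0 0 0 0.0016 0 0 -1",
)

```text
clock: 30.55
eef_pos: [0.5047, 0.2694, 0.1282]
ee_rot: [3.019, 1.568, 0.178]
ft_force: [-0.0, 0.1, -1.6]
grip_width: 0.0171
```

move_arm(
  series="0 0 0 0.0008 0 0 -1; 0 0 0 0.0016 0 0 -1; 0 0 0 0.0016 0 0 -1; 0 0 0 0.0016 0 0 -1",
)

```text
clock: 31.05
eef_pos: [0.505, 0.2696, 0.1273]
ee_rot: [3.014, 1.567, 0.173]
ft_force: [-1.1, -1.3, 5.1]
grip_width: 0.0171
```

Contact (+5 N). I release slowly, then raise the arm.

move_arm(
  series="0 0 0 0 0 0 -0.6; 0 0 0 0 0 0 -0.3; 0 0 0 0 0 0 0.2; 0 0 0 0 0 0 0.6; 0 0 0 0 0 0 1",
)

```text
clock: 31.68
eef_pos: [0.5047, 0.2694, 0.1264]
ee_rot: [3.035, 1.568, 0.194]
ft_force: [0.2, -0.5, 0.0]
grip_width: 0.0822
```

move_arm(
  series="0 0 0 0 0 0 1; 0 0 0 -0.02 0 0 1; 0 0 0 -0.06 0 0 1; 0 0 0 -0.12 0 0 1; 0 0 0 -0.17 0 0 1",
)

```text
clock: 32.3
eef_pos: [0.5043, 0.2698, 0.3006]
ee_rot: [3.136, 1.565, 0.295]
ft_force: [-0.2, -0.4, 0.0]
grip_width: 0.0853
```

```bash
python3 - <<'E'
from h import *
p,R0,o=cur(); print(p,o["ft_force"],o["clock"])
ims=[]
for c,b in(("scene",(260,110,360,250)),("side",(160,165,260,305))):
    d=optics.grab_frame(c)
    for n in["tile_far_left","tile_far_right","tile_near_left"]:
        for q in nets.pinpoint(d,n)[:1]: print(n,round(q["conf"],2),R.from_euler("z",-FP[2]).apply(np.array(q["position"])-[FP[0],FP[1],0]))
    print([(round(q["conf"],2),np.array(q["position"])) for q in nets.pinpoint(d,"pusher")])
    for n in("jar","offcuts","brush"): print(n,[np.array(q["position"]) for q in nets.pinpoint(d,n)[:1]])
    ims.append(cv2.resize(np.ascontiguousarray(d["frame"][b[1]:b[3],b[0]:b[2],::-1]),(400,560),interpolation=cv2.INTER_CUBIC))
cv2.imwrite("pics/l.png",np.hstack(ims))
E
```

```text
[0.5043 0.2698 0.3006] [-0.1716 -0.3554  0.05  ] 32.3
tile_far_left 0.87 [-0.0022  0.0024  0.0132]
tile_far_right 0.84 [-0.001  -0.1265  0.0113]
tile_near_left 0.65 [-0.0849  0.0005  0.0137]
[(0.75, array([0.4029, 0.3567, 0.0031])), (0.72, array([0.4544, 0.4575, 0.0009])), (0.71, array([ 0.5063,  0.272 , -0.0043]))]
jar [array([ 0.4467, -0.3227,  0.0016])]
offcuts [array([0.6604, 0.3928, 0.0017])]
brush [array([ 0.599 , -0.4372,  0.0001])]
tile_far_left 0.71 [-0.0004 -0.0008  0.0079]
tile_far_right 0.49 [-0.0026 -0.1189  0.0069]
tile_near_left 0.76 [-0.0825 -0.0035  0.0118]
[(0.65, array([ 0.4601,  0.4503, -0.0021])), (0.6, array([0.4   , 0.3548, 0.0013]))]
jar [array([ 0.4491, -0.3242, -0.0009])]
offcuts [array([ 0.6623,  0.3925, -0.0046])]
brush [array([ 0.5998, -0.4392, -0.0021])]
```

View pics/l.png

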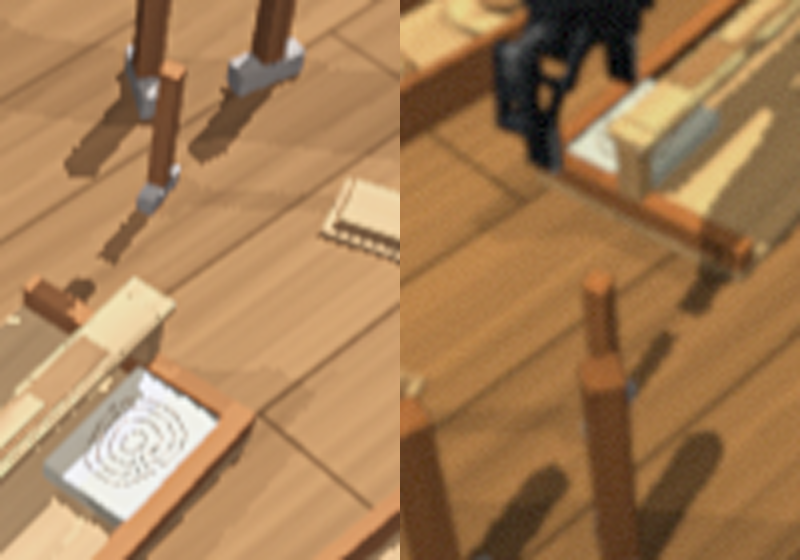

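The pusher stands upright at (160,195) in the crop, off the frame; the tile fills the corner and the arm is clear. I'm handing in.

```bash
python3 -c "
from h import *
print(r.sign_off())"
```

```text
the job is handed in; nothing more can be done
None
```

I handed the job in at about 33 s on the robot's clock; it gives no verdict. The tile appears to lie in the far left corner, and the pusher stands upright on the bench left of the frame, released.

**What I did:** I picked up the 150 mm pusher, telling it from two taller look-alikes by projected height. I pushed the tile to the far wall with the pusher leaning back about 27°. Then I pushed it to the left wall with the pusher upright beyond the bridge. I repeated both pushes until the contact force rose (5–7 N) at the same place each time, and ended with a far push.

**Last checks:**
- **Tile position:** The networks put both ends of the far edge 0 to 3 mm from the wall. The left edge came out between touching and 3.5 mm off. The networks are only good to about 4 mm, so these readings do not prove the 2.5 mm limit.
- **Where the checks disagreed:** In the final side-camera reading, the far right corner (2.6 mm) and the near left corner (3.5 mm) were just over the limit. The scene camera and the repeated wall contacts indicated both were flush.
- **Tile flatness:** I judged this from the pictures only.
- **Pusher:** It was found near (0.506, 0.272) in the scene view. It looks upright in the pictures.
- **Jar, offcuts and brush:** Each read within a few mm of where it started.

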